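# Hold a plaster core in its V cradle ready for wedging

### The arm

A 7-joint arm with a two-finger parallel gripper is mounted at the origin on a cart in front of the work surface, level with it; the furniture and walls round the work are solid. World frame = base frame: x ahead of the robot, y to its left, z up, the work surface at z = 0. Lengths are in m, angles in rad, forces in N, time in s.
With the tool pointing down it reaches from about 0.4 to 0.85 m from the base axis. Payload 10.4 kg.
Tool frame: the origin (TCP) lies on the centre line of the jaws, within the pads' length; the fingertips stand 22 mm ahead of it and the grasp point (between the pads) lies 3 mm ahead of it; z points along the fingers, y is the line along which they close (so a half turn about z gives the same grasp; the last joint's range is limited). The gripper opens to 87 mm and grips with 3 to 60 N. Pads are 19 mm wide; open, the fingers measure 117 mm over their backs; the gripper's body (75 mm by 190 mm) begins 51 mm behind the grasp point.
Start: joints at [-0.023, 0.332, -0.065, 1.46, 0.022, 1.35, -0.088], TCP at [0.625, 0, 0.245] pointing down, gripper open.
Joint ranges: [-2.6, 2.6], [-0.5, 2.12], [-1.47, 1.34], [0.16, 2.42], [-1.27, 4.41], [0.06, 2.06], [-2.6, 2.6]. Speed limits (rad/s): [2.22, 2.22, 2.79, 2.79, 3.14, 3.14, 3.14].

### API

Orientations are given as a unit quaternion [x, y, z, w].
In Python, from bench import r gives the robot as it stands.
- The arm moves only by the tool shift_gripper, called after "Call:" as name(argument=value, ...) on one line, values as JSON. Schema: {"type":"object","properties":{"motion":{"type":"string"},"force":{"type":"number"},"only":{"type":"string"},"quiet":{"type":"boolean"},"lines":{"type":"string"}},"required":["motion"],"additionalProperties":false}. motion is a string of 1 to 12 rows, parted by semicolons, with the numbers parted by commas; each row has 5 numbers: dx, dy, dz in normalised numbers (1 is 0.75 m), then a turn about the tool's z in a scale on which 1.0 is pi rad, then the finger opening in m; each row is the pose to reach, as a shift and turn from the pose commanded when the call began, along the tool's axes at that moment; what a row does not reach only later rows make up. A row lasts 1/10 s, in which the tool goes at most 0.05 m and 0.15 rad, less where a joint would pass 70% of its speed; a pose out of reach is approached as far as the arm can. The fingers move at their own pace and stop on an object; force is the grip in N (left out, the last holds). Time passes only in rows, so rows that do not move let the fingers close. The tool returns the time, the measured TCP pose, the force, the opening and the grip force at its end. only (a regular expression) keeps the lines of the reply that match it, lines (a string "A,B") keeps lines A to B, and quiet returns only ok. Shift and turn numbers lie between -1 and 1, and a call with a number outside is refused. Input that does not fit is refused with a message, and nothing moves.
- r.read_state(): the state, without advancing time (a new reading comes with each control period).
- r.camera(name): name is "scene" or "side" or "wrist"; returns a dict with "img" (384x512x3 uint8, red, green, blue), "fx", "fy", "cx", "cy" (pixels), "pose" (4x4, takes a point from camera to world coordinates). Camera axes: x right, y down, z forward; pixel columns grow to the right and rows downward; lengths in m; the calibration is good to about 2 mm. A picture is of the moment at which its call begins. There is no depth.
- r.close_job(): hands the job in; it is judged then, once.
The state is a dict: "time": time; "joint_positions": joint angles; "joint_vel": joint speeds; "joint_torque": joint torques, N m; "ee_pos": TCP position; "eef_rot": TCP orientation; "ft_force": force on the tool from outside, world axes, zero at the start; "torque": the same for the moment, N m; "width": finger opening in m; "grip_force": force on a finger pad.
Only numpy, scipy, OpenCV 4.12 (cv2) and the standard library are available. Lean on these libraries where they do the work, as an engineer would, in place of code of your own. Each camera call takes 0.05 s, during which the arm holds its last target. There are 200 camera calls.

### The job

A colleague is about to wedge the plaster core fast in its V cradle: first lay exactly two of the three hardwood wedges flat in the shallow wooden tray, ready for them, and leave the third where it lies. Then pick up the round plaster core, lay it (do not drop it) lengthwise and centred in both V saddles and keep it pressed down onto both sloping faces with a steady push of about one kilo (10 N), not so hard that the plaster is crushed. Finish while still holding it pressed, and do not disturb the sanding block, the tape roll or the test tile.

Things in the scene. Friction and masses are not known exactly. Their poses are not given: they have to be found in the camera images.
- core: plain white plaster cylinder, 36 mm diameter, 140 mm long, about 0.18 kg, starts lying on its side on the table and can roll; origin at its centre on the axis, x along the axis (either way round; y and z turn as it rolls)
- cradle: V cradle fixed to the table: plywood foot 136 x 92 x 12 mm, two hardwood saddles, each 20 mm thick in x, 68 mm wide, 59 mm high, centred at x = -55 and +55 mm (90 mm gap between for fingers). Each has a steel-lined 90 degree V whose bottom line runs along x at y = 0, z = 32 mm; the seated core's axis is at z = 57.5 mm. Origin: underside centre of the foot, z up
- flank_left: the halves of both saddles on the cradle's +y side, with their 45 degree steel faces; fixed to the cradle, same origin and axes as the cradle
- flank_right: the halves of both saddles on the cradle's -y side, with their 45 degree steel faces; fixed to the cradle, same origin and axes as the cradle
- tray: shallow open wooden tray fixed to the table, 180 (x) x 130 (y) x 22 mm high outside, walls and floor 6 mm thick, inside 168 x 118 mm; origin at the centre of its underside, z up
- wedge_1: hardwood wedge, 26 mm wide (its x) by 90 mm long (its y), top sloping along its length from about 22 mm high at the thick end down to a thin edge at the other; upright flat sides; starts flat on the table; origin at the centre of its underside, z up, so its top there is about 11 mm up. The three wedges are alike but for width
- wedge_2: hardwood wedge, 29 mm wide (its x) by 90 mm long (its y), top sloping along its length from about 22 mm high at the thick end down to a thin edge at the other; upright flat sides; starts flat on the table; origin at the centre of its underside, z up, so its top there is about 11 mm up. The three wedges are alike but for width
- wedge_3: hardwood wedge, 32 mm wide (its x) by 90 mm long (its y), top sloping along its length from about 22 mm high at the thick end down to a thin edge at the other; upright flat sides; starts flat on the table; origin at the centre of its underside, z up, so its top there is about 11 mm up. The three wedges are alike but for width
- sanding_block: bystander: cork sanding block 66 x 110 x 31 mm lying on the table near the robot; origin at its underside centre
- tape_roll: bystander: roll of masking tape 104 mm across, 25 mm high, lying flat left of the tray; origin at its underside centre
- test_tile: bystander: small cast plaster tile 39 x 48 x 17 mm lying at the far side of the table; origin at its underside centre

How it is judged:
By the outcome, as a careful person would: the job done as asked, in the order asked, and still so for the second after the job is handed in, while the arm keeps its last pose, push and grip.
It also fails if it takes over 72 s, if anything falls off the work surface, if the arm or the gripper's body presses on something with over 40 N, if the wrist force passes 120 N, or if a joint passes its speed limit or range.

## Working session

There is one attempt and no reset: what is moved stays moved. The work goes in short steps, Python scripts to look and compute and a tool call to move; the robot and the scene stay as the last step left them, time stands still between calls to the robot, and variables do not carry over. Pictures are saved under pics/ and viewed, at most 10 in all, crops included, and the job is handed in when it is done.

```bash
ls; mkdir -p pics; python3 - <<'E'
from bench import r
import cv2,numpy as np
for n in("scene","side","wrist"):
    c=r.camera(n); cv2.imwrite(f"pics/{n}0.png",c["img"][:,:,::-1]); print(n,c["fx"],c["fy"],c["cx"],c["cy"],np.round(c["pose"],4).tolist())
    np.savez(f"pics/{n}0.npz",**c)
s=r.read_state(); print(s)
a=cv2.imread("pics/scene0.png");b=cv2.imread("pics/side0.png")
E
```

```text
bench.py
pics
scene 387.3481427879453 387.3481427879453 252.1977460382202 195.90939444429245 [[0.9621, 0.1181, -0.2458, 0.8097], [0.2719, -0.4848, 0.8313, -0.5353], [-0.021, -0.8666, -0.4985, 0.5628], [0.0, 0.0, 0.0, 1.0]]
side 411.72823073393903 411.72823073393903 247.43752426759656 187.8470362091327 [[0.9029, 0.2804, -0.3258, 0.9003], [0.4299, -0.5837, 0.6888, -0.4476], [0.003, -0.762, -0.6476, 0.7328], [0.0, 0.0, 0.0, 1.0]]
wrist 312.3157712400313 312.3157712400313 254.24043317209015 198.58431014323259 [[1.0, 0.0002, -0.002, 0.6262], [-0.0003, -0.9682, -0.2503, 0.0662], [-0.002, 0.2503, -0.9682, 0.3841], [0.0, 0.0, 0.0, 1.0]]
{'time': 0.15, 'joint_positions': array([-0.02259449,  0.33271354, -0.06469864,  1.46073792,  0.02159613,
        1.34988473, -0.08852605]), 'joint_vel': array([ 9.83796911e-05, -3.48796892e-03,  1.36817382e-03, -3.28671927e-03,
        3.52868881e-05, -8.08034179e-04,  2.56163547e-03]), 'joint_torque': array([ 1.82067095e-03, -6.23630190e+01,  2.54254905e-02, -3.90143681e+01,
       -6.11935230e-02,  3.71907104e-02, -1.53469024e-06]), 'ee_pos': array([ 6.24738961e-01, -1.72255220e-06,  2.43949903e-01]), 'eef_rot': array([ 7.07112692e-01,  7.07100676e-01, -3.84922834e-04, -3.55895420e-04]), 'ft_force': array([ 0.70150049,  0.23533548, -0.01672804]), 'torque': array([-0.00898768,  0.02358226,  0.03334006]), 'grip_force': 0.0, 'width': 0.0870379610415626}
```

```bash
python3 - <<'E'
import cv2
for n in("scene","side"):
    cv2.imwrite(f"pics/{n}0b.png",cv2.resize(cv2.imread(f"pics/{n}0.png"),None,fx=1.5,fy=1.5,interpolation=cv2.INTER_CUBIC))
E
```

```text
(no output)
```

View pics/scene0b.png

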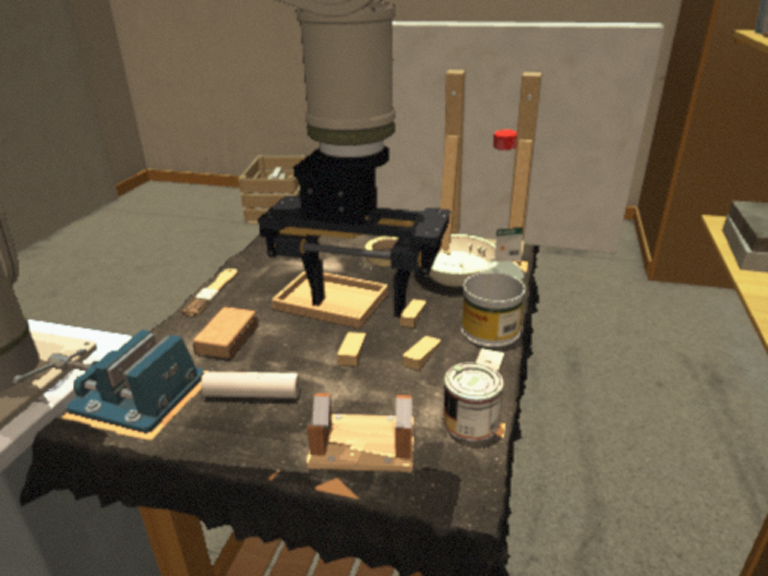

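View pics/side0b.png

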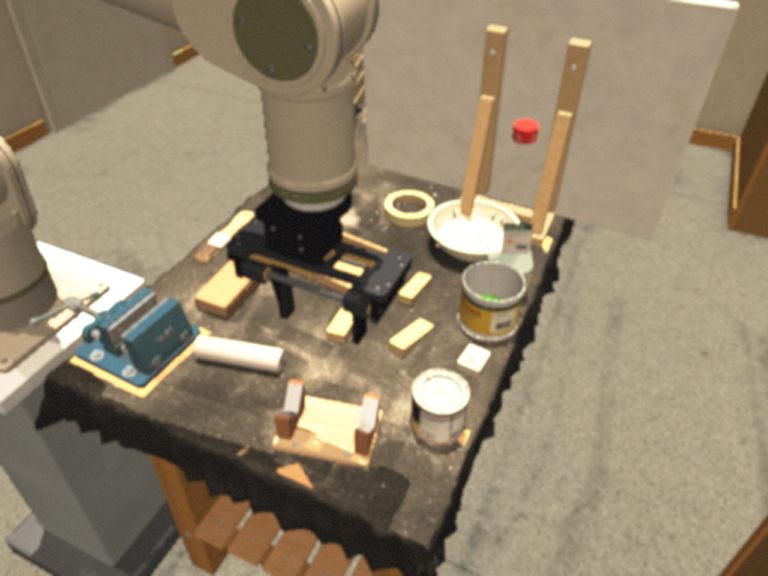

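View pics/wrist0.png

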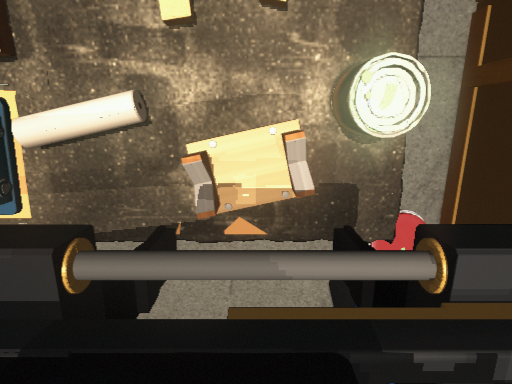

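```bash
cat > h.py <<'E'
import numpy as np,cv2
from scipy.spatial.transform import Rotation as R
def ray(c,u,v):
    P=np.asarray(c["pose"]); d=P[:3,:3]@np.array([(u-c["cx"])/c["fx"],(v-c["cy"])/c["fy"],1.]); return P[:3,3],d/np.linalg.norm(d)
def onz(c,u,v,z=0.):
    o,d=ray(c,u,v); return o+d*(z-o[2])/d[2]
def tri(*a):
    A=np.zeros((3,3));b=np.zeros(3);L=[ray(*x) for x in a]
    for o,d in L:
        M=np.eye(3)-np.outer(d,d);A+=M;b+=M@o
    p=np.linalg.solve(A,b); return p,max(np.linalg.norm(np.cross(p-o,d)) for o,d in L)
def proj(c,p):
    P=np.linalg.inv(c["pose"]);q=P[:3,:3]@p+P[:3,3];return np.array([c["fx"]*q[0]/q[2]+c["cx"],c["fy"]*q[1]/q[2]+c["cy"]])
def ld(f): return dict(np.load(f"pics/{f}.npz"))
def snap(r,name,f,x0=0,x1=512,y0=0,y1=384,k=1.5):
    c=r.camera(name);np.savez(f"pics/{f}.npz",**c)
    cv2.imwrite(f"pics/{f}.png",cv2.resize(c["img"][y0:y1,x0:x1,::-1],None,fx=k,fy=k,interpolation=cv2.INTER_CUBIC));return c
def togo(r,p,yaw=None):
    "shift in tool axes to world p from measured pose; yaw = world angle of tool y"
    s=r.read_state();Q=R.from_quat(s["eef_rot"]).as_matrix();t=Q.T@(np.array(p)-s["ee_pos"])
    y=np.arctan2(Q[1,1],Q[0,1]);print("shift",t.round(4),"yaw now",round(y,4),end=" ")
    if yaw is not None: print("turn",round(-((yaw-y+np.pi/2)%np.pi-np.pi/2),4),end="")
    print()
E
python3 - <<'E'
from h import *
s,d,w=ld("scene0"),ld("side0"),ld("wrist0")
k=1.5
for n,a,z in [("trayNL",(272,296),22),("trayNR",(350,322),22),("trayFR",(388,288),22),("trayFL",(318,275),22),("A thick?",(350,348),10),("B",(421,351),10),("C",(413,313),10),("block",(225,330),30),("tile",(490,357),17),("can",(473,385),100),("coreL",(205,385),18),("coreR",(297,385),18)]:
    print(n,onz(s,a[0]/k,a[1]/k,z/1e3).round(3))
for n,a in [("tape",(409,207)),("A",(341,323)),("B",(411,336)),("C",(415,288)),("tile",(474,357))]: print("side",n,onz(d,a[0]/k,a[1]/k,.01).round(3))
for n,a in [("coreR top",(138,106)),("coreL",(15,132)),("vise edge",(20,170)),("crad TL",(187,145)),("TR",(298,121)),("BR",(313,194)),("BL",(207,217))]: print("w",n,onz(w,*a,.018 if 'core' in n else 0.012).round(3))
E
```

```text
trayNL [0.352 0.312 0.022]
trayNR [0.522 0.261 0.022]
trayFR [0.555 0.392 0.022]
trayFL [0.406 0.411 0.022]
A thick? [0.54  0.204 0.01 ]
B [0.655 0.224 0.01 ]
C [0.617 0.335 0.01 ]
block [0.33  0.175 0.03 ]
tile [0.766 0.225 0.017]
can [0.759 0.045 0.1  ]
coreL [0.364 0.049 0.018]
coreR [0.497 0.083 0.018]
side tape [0.504 0.575 0.01 ]
side A [0.537 0.203 0.01 ]
side B [0.654 0.226 0.01 ]
side C [0.615 0.34  0.01 ]
side tile [0.762 0.226 0.01 ]
w coreR top [0.495 0.079 0.018]
w coreL [0.351 0.051 0.018]
w vise edge [0.343 0.005 0.012]
w crad TL [0.546 0.035 0.012]
w TR [0.676 0.063 0.012]
w BR [ 0.697 -0.024  0.012]
w BL [ 0.566 -0.054  0.012]
```

Units first: shifts go in shares of 0.75 m and turns go in shares of pi rad. So 0.35 m / 0.75 = 0.4667, 0.25 m / 0.75 = 0.3333.

Call:
shift_gripper(motion="0.0667,-0.0133,0,0,0.087;0.1333,-0.0267,0,0,0.087;0.2,-0.04,0,0,0.087;0.2667,-0.0533,0,0,0.087;0.3333,-0.0667,0,0,0.087;0.4,-0.0667,0,0,0.087;0.4667,-0.0667,0,0,0.087;0.4667,-0.0667,0,0,0.087;0.4667,-0.0667,0,0,0.087")

```text
time: 1.05
ee_pos: [0.574, 0.3519, 0.2436]
eef_rot: [0.706, 0.708, -0.001, -0.0]
ft_force: [-1.1, -0.6, -1.2]
width: 0.0866
grip_force: 0.0
```

```bash
python3 - <<'E'
from h import *
from bench import r
snap(r,"wrist","w1")
E
```

Call:
shift_gripper(motion="0.0667,0,0,0,0.087;0.1333,0,0,0,0.087;0.1333,0,0,0,0.087;0.1333,0,0,0,0.087")

```text
time: 1.5
ee_pos: [0.5754, 0.4492, 0.2439]
eef_rot: [0.707, 0.707, -0.001, 0.0]
ft_force: [0.7, -1.4, 0.2]
width: 0.087
grip_force: 0.0
```

```bash
python3 - <<'E'
from h import *
from bench import r
snap(r,"wrist","w2")
E
```

```text
(no output)
```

View pics/w1.png

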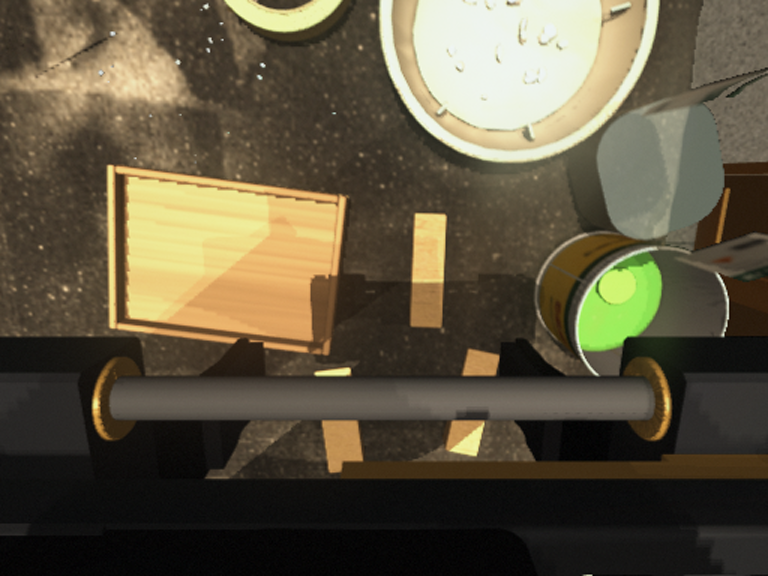

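View pics/w2.png

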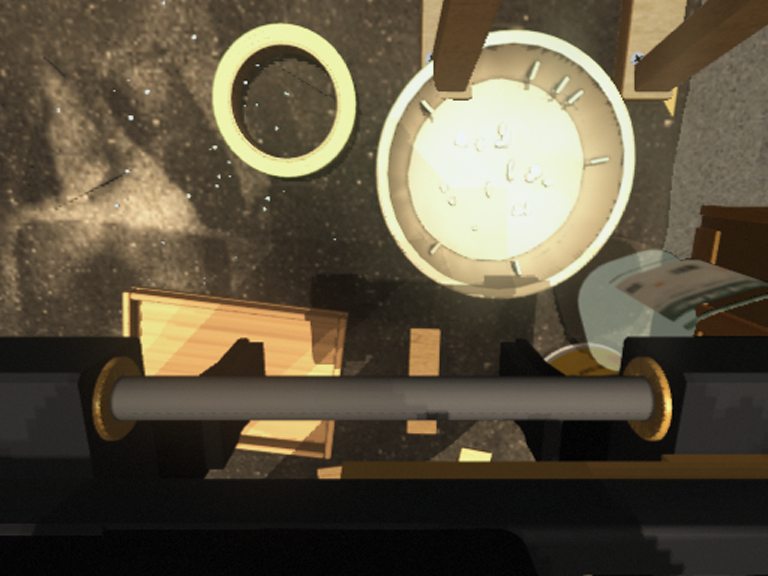

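Call:
shift_gripper(motion="-0.0667,0,0,0,0.087;-0.1333,0,0,0,0.087;-0.2,0,0,0,0.087;-0.2667,0,0,0,0.087;-0.3333,0,0,0,0.087;-0.3867,0,0,0,0.087;-0.3867,0,0,0,0.087;-0.3867,0,0,0,0.087", lines="1,2")

```text
time: 2.35
ee_pos: [0.5754, 0.1566, 0.2455]
```

```bash
python3 - <<'E'
from h import *
from bench import r
snap(r,"wrist","w3")
E
```

Call:
shift_gripper(motion="-0.0667,0,0,0,0.087;-0.1333,0,0,0,0.087;-0.1333,0,0,0,0.087;-0.1333,0,0,0,0.087", lines="1,2")

```text
time: 2.8
ee_pos: [0.575, 0.0596, 0.2447]
```

```bash
python3 - <<'E'
from h import *
from bench import r
snap(r,"wrist","w4")
a=[cv2.resize(ld(f)["img"][:,120:380,::-1],None,fx=1.5,fy=1.5,interpolation=cv2.INTER_CUBIC) for f in("w3","w4")]
cv2.imwrite("pics/w34.png",np.hstack(a));print(a[0].shape)
E
```

```text
(576, 390, 3)
```

View pics/w34.png

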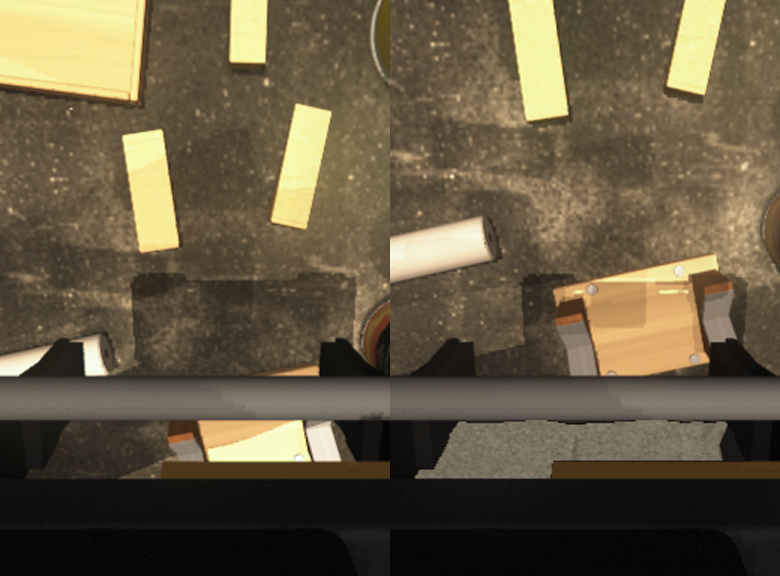

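```bash
cat > m.py <<'E'
from h import *
c={n:ld(n) for n in("w1","w2","w3","w4")}
def P(n,u,v): return (c[n],u/1.5+(120 if n in("w3","w4") else 0),v/1.5)
def T(l,*a):
    p,e=tri(*[P(*x) for x in a]);print(l,p.round(4),"e",round(e,4))
T("A tl",("w1",315,373),("w3",122,136));T("A tr",("w1",350,368),("w3",163,129))
T("A bl",("w1",331,472),("w3",142,252),("w4",139,122));T("A br",("w1",361,465),("w3",179,247),("w4",178,115))
T("B tl",("w1",466,349),("w3",297,103));T("B tr",("w1",499,353),("w3",331,112))
T("B bl",("w1",446,450),("w3",271,222),("w4",278,92));T("B br",("w1",476,456),("w3",306,229),("w4",311,97))
T("C tl",("w1",414,213),("w2",410,328));T("C tr",("w1",446,214),("w2",440,329))
T("C bl",("w1",411,326),("w2",408,433),("w3",230,63));T("C br",("w1",442,327),("w2",436,433),("w3",267,64))
T("tray TL",("w1",108,166),("w2",124,290));T("tray TR",("w1",348,197),("w2",348,314));T("tray BR",("w1",329,354),("w2",331,458),("w3",140,101))
print("tray BL z22",onz(*P("w1",110,328),.022).round(4))
E
python3 m.py
```

```text
A tl [0.5171 0.2533 0.0074] e 0.0004
A tr [0.5481 0.2582 0.0076] e 0.0001
A bl [0.5307 0.1652 0.021 ] e 0.0007
A br [0.5586 0.1696 0.0177] e 0.0014
B tl [0.6483 0.276  0.0079] e 0.0012
B tr [0.6771 0.2703 0.0019] e 0.0
B bl [0.6318 0.1866 0.0186] e 0.0019
B br [0.6573 0.1822 0.0213] e 0.0017
C tl [0.6008 0.39   0.0029] e 0.0
C tr [0.6264 0.3893 0.0037] e 0.0
C bl [0.5988 0.3009 0.0216] e 0.0007
C br [0.6241 0.3002 0.0208] e 0.0005
tray TL [0.3652 0.4254 0.011 ] e 0.0003
tray TR [0.5481 0.4024 0.0025] e 0.0
tray BR [0.5323 0.2762 0.0212] e 0.0008
tray BL z22 [0.3545 0.2985 0.022 ]
```

```bash
cat > m2.py <<'E'
from h import *
s,d,w=ld("scene0"),ld("side0"),ld("wrist0");k=1.5
w1=ld("w1");w4=ld("w4");w3=ld("w3")
def T(l,a,b): p,e=tri((s,a[0]/k,a[1]/k),(d,b[0]/k,b[1]/k));print(l,p.round(3),"e",round(e,4));return p
T("big can rim",(493,291),(493,284));T("small can rim",(473,381),(440,389))
p,e=tri((s,473/k,381/k),(w,388,95));print("small",p.round(3),e)
p,e=tri((s,493/k,291/k),(w1,650/k,320/k));print("big",p.round(3),e)
for q in[(461,291),(525,291)]:print("big edge",onz(s,q[0]/k,q[1]/k,.09).round(3))
print("can base edge", onz(w1,538/k,290/k,0).round(3))
for q in [(108,166),(348,197),(329,354),(110,328)]: print("tray",onz(w1,q[0]/k,q[1]/k,.022).round(4))
# cradle in wrist0 and w4 ; core
for q in [(187,145),(300,121)]:
  pass
E
python3 m2.py
python3 - <<'E'
from h import *
a=ld("wrist0")["img"][60:230,0:330,::-1];b=ld("w4")["img"][120:255,100:365,::-1]
a=cv2.resize(a,(660,340),interpolation=cv2.INTER_CUBIC);b=cv2.resize(b,(530,270),interpolation=cv2.INTER_CUBIC)
o=np.zeros((600,660,3),np.uint8);o[:340]=a;o[340:600,:530]=b[:260];cv2.imwrite("pics/cr.png",o)
E
```

```text
big can rim [0.754 0.329 0.078] e 0.0012
small can rim [0.752 0.09  0.071] e 0.0019
small [0.754 0.088 0.072] 0.0009148237146572411
big [0.756 0.325 0.08 ] 0.0009039467236457025
big edge [0.706 0.294 0.09 ]
big edge [0.806 0.319 0.09 ]
can base edge [0.707 0.326 0.   ]
tray [0.3711 0.4252 0.022 ]
tray [0.5494 0.4032 0.022 ]
tray [0.5319 0.2766 0.022 ]
tray [0.3545 0.2985 0.022 ]
```

View pics/cr.png

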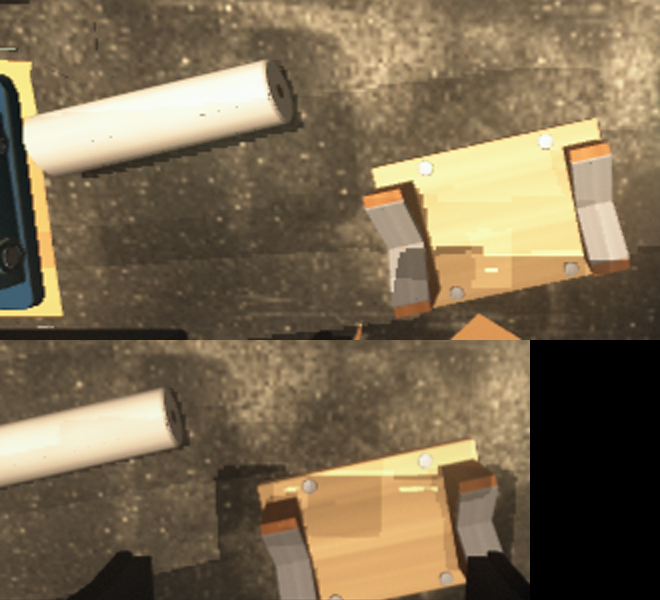

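```bash
python3 -c "
from h import *;from bench import r
togo(r,[.5404,.1991,.0245],.136)"
```

```text
shift [ 0.1377 -0.0345  0.2203] yaw now 0.0009 turn -0.1351
```

Converted, 0.165 m / 0.75 = 0.22, 0.1377 m / 0.75 = 0.1836, -0.135 rad / 3.1416 = -0.043.

Call:
shift_gripper(motion="0.0613,-0.0147,0.0133,-0.0143,0.06;0.1227,-0.0307,0.0267,-0.0286,0.06;0.1836,-0.046,0.04,-0.043,0.06;0.1836,-0.046,0.1067,-0.043,0.06;0.1836,-0.046,0.1733,-0.043,0.06;0.1836,-0.046,0.22,-0.043,0.06;0.1836,-0.046,0.22,-0.043,0.06;0.1836,-0.046,0.22,-0.043,0.06")

```text
time: 3.65
ee_pos: [0.5403, 0.1994, 0.0804]
eef_rot: [0.657, 0.754, 0.0, -0.0]
ft_force: [-0.7, 0.8, 1.2]
width: 0.0601
grip_force: 0.0
```

```bash
python3 -c "
from h import *;from bench import r
togo(r,[.5404,.1991,.0245],.136)"
```

```text
shift [-0.0004  0.      0.0559] yaw now 0.1371 turn 0.0011
```

Converted, 0.0555 m / 0.75 = 0.074, 0.045 m / 0.75 = 0.06.

Call:
shift_gripper(motion="0,0,0.0333,0,0.06;0,0,0.06,0,0.06;0,0,0.074,0,0.06;0,0,0.074,0,0.06;0,0,0.074,0,0.02;0,0,0.074,0,0.02;0,0,0.074,0,0.02;0,0,0.074,0,0.02;0,0,0.074,0,0.02", force=20)

```text
time: 4.55
ee_pos: [0.5407, 0.1978, 0.0245]
eef_rot: [0.658, 0.753, 0.0, 0.0]
ft_force: [-2.1, -0.3, 3.5]
width: 0.0317
grip_force: 20.0
```

Converted, -0.07 m / 0.75 = -0.0933, -0.06 m / 0.75 = -0.08.

Call:
shift_gripper(motion="0,0,-0.04,0,0.02;0,0,-0.08,0,0.02;0,0,-0.0933,0,0.02;0,0,-0.0933,0,0.02")

```text
time: 4.95
ee_pos: [0.5414, 0.198, 0.0955]
eef_rot: [0.658, 0.753, 0.001, 0.001]
ft_force: [1.4, -0.4, -0.8]
width: 0.032
grip_force: 20.0
```

```bash
python3 -c "
from h import *;from bench import r
togo(r,[.4084,.3431,.0305],-.123)"
```

```text
shift [ 0.1616 -0.1125  0.0648] yaw now 0.1349 turn 0.2579
```

Converted, 0.1616 m / 0.75 = 0.2155, 0.14 m / 0.75 = 0.1867, 0.258 rad / 3.1416 = 0.0821.

Call:
shift_gripper(motion="0.048,-0.0333,0,0.0159,0.02;0.096,-0.0667,0,0.035,0.02;0.144,-0.1,0,0.0541,0.02;0.1867,-0.1293,0,0.07,0.02;0.2155,-0.15,0,0.0821,0.02;0.2155,-0.15,0.0333,0.0821,0.02;0.2155,-0.15,0.06,0.0821,0.02;0.2155,-0.15,0.06,0.0821,0.02;0.2155,-0.15,0.06,0.0821,0.02")

```text
time: 5.85
ee_pos: [0.4069, 0.3422, 0.0484]
eef_rot: [0.749, 0.662, -0.001, -0.0]
ft_force: [0.4, 0.1, -0.3]
width: 0.0312
grip_force: 20.0
```

```bash
python3 -c "
from h import *;from bench import r
togo(r,[.4084,.3431,.0305],-.123)"
```

```text
shift [0.0011 0.0014 0.0179] yaw now -0.1232 turn -0.0002
```

Lower, check contact, then release.

Converted, 0.0175 m / 0.75 = 0.0233, 0.014 m / 0.75 = 0.0187.

Call:
shift_gripper(motion="0.0013,0.0019,0.0107,0,0.02;0.0013,0.0019,0.0187,0,0.02;0.0013,0.0019,0.0233,0,0.02;0.0013,0.0019,0.0233,0,0.02;0.0013,0.0019,0.0233,0,0.02")

```text
time: 6.35
ee_pos: [0.4089, 0.3436, 0.0317]
eef_rot: [0.749, 0.662, 0.0, 0.0]
ft_force: [-0.3, -0.2, -0.3]
width: 0.0316
grip_force: 20.0
```

Call:
shift_gripper(motion="0,0,0,0,0.045;0,0,0,0,0.045;0,0,0,0,0.045;0,0,-0.04,0,0.045;0,0,-0.08,0,0.045;0,0,-0.0933,0,0.045;0,0,-0.0933,0,0.045")

```text
time: 7.05
ee_pos: [0.4096, 0.3442, 0.103]
eef_rot: [0.749, 0.662, 0.002, 0.0]
ft_force: [0.2, -0.1, -0.8]
width: 0.0448
grip_force: 0.0
```

```bash
python3 -c "
from h import *;from bench import r
togo(r,[.651,.2158,.0245],-.201)"
```

```text
shift [-0.098   0.2552  0.0789] yaw now -0.1231 turn 0.0779
```

Converted, 0.2552 m / 0.75 = 0.3403, 0.212 m / 0.75 = 0.2827, 0.078 rad / 3.1416 = 0.0248.

Call:
shift_gripper(motion="-0.0213,0.056,0,0.0064,0.05;-0.044,0.1133,0,0.0127,0.05;-0.0653,0.1707,0,0.0191,0.05;-0.0867,0.2267,0,0.0248,0.05;-0.108,0.2827,0,0.0248,0.055;-0.1307,0.3403,0,0.0248,0.055;-0.1307,0.3403,0.04,0.0248,0.055;-0.1307,0.3403,0.04,0.0248,0.055;-0.1307,0.3403,0.04,0.0248,0.055")

```text
time: 7.95
ee_pos: [0.6484, 0.2155, 0.0699]
eef_rot: [0.774, 0.633, -0.002, -0.001]
ft_force: [-0.6, 0.2, 0.9]
width: 0.055
grip_force: 0.0
```

```bash
python3 -c "
from h import *;from bench import r
togo(r,[.651,.2158,.0245],-.201)"
```

```text
shift [0.0009 0.0026 0.0454] yaw now -0.1999 turn 0.0011
```

Converted, 0.0455 m / 0.75 = 0.0607, 0.038 m / 0.75 = 0.0507.

Call:
shift_gripper(motion="0.0013,0.0033,0.0267,0,0.055;0.0013,0.0033,0.0507,0,0.055;0.0013,0.0033,0.0607,0,0.055;0.0013,0.0033,0.0607,0,0.055;0.0013,0.0033,0.0607,0,0.02;0.0013,0.0033,0.0607,0,0.02;0.0013,0.0033,0.0607,0,0.02;0.0013,0.0033,0.0607,0,0.02;0.0013,0.0033,0.0607,0,0.02", force=20)

```text
time: 8.85
ee_pos: [0.6529, 0.2155, 0.0266]
eef_rot: [0.774, 0.633, 0.0, 0.0]
ft_force: [-0.2, -0.7, 2.5]
width: 0.0289
grip_force: 19.9
```

Call:
shift_gripper(motion="0,0,-0.04,0,0.02;0,0,-0.08,0,0.02;0,0,-0.0933,0,0.02;0,0,-0.0933,0,0.02")

```text
time: 9.25
ee_pos: [0.6537, 0.2158, 0.0978]
eef_rot: [0.775, 0.633, 0.002, 0.001]
ft_force: [0.6, 0.3, -0.7]
width: 0.0287
grip_force: 19.9
```

```bash
python3 -c "
from h import *;from bench import r
togo(r,[.4918,.3329,.0315],-.123)"
```

```text
shift [ 0.0823 -0.1822  0.066 ] yaw now -0.2012 turn -0.0782
```

Converted, -0.1822 m / 0.75 = -0.2429, 0.05 m / 0.75 = 0.0667, -0.078 rad / 3.1416 = -0.0248.

Call:
shift_gripper(motion="0.022,-0.048,0,-0.0064,0.02;0.044,-0.0973,0,-0.0127,0.02;0.0667,-0.1467,0,-0.0191,0.02;0.088,-0.1947,0,-0.0248,0.02;0.1097,-0.2429,0,-0.0248,0.02;0.1097,-0.2429,0.0333,-0.0248,0.02;0.1097,-0.2429,0.06,-0.0248,0.02;0.1097,-0.2429,0.06,-0.0248,0.02;0.1097,-0.2429,0.06,-0.0248,0.02")

```text
time: 10.15
ee_pos: [0.4902, 0.3319, 0.0503]
eef_rot: [0.749, 0.662, -0.001, -0.0]
ft_force: [0.4, -0.2, -0.1]
width: 0.0287
grip_force: 19.9
```

```bash
python3 -c "
from h import *;from bench import r
togo(r,[.4918,.3329,.0335],-.123)"
```

```text
shift [0.0012 0.0015 0.0168] yaw now -0.1233 turn -0.0003
```

Converted, 0.0168 m / 0.75 = 0.0224, 0.013 m / 0.75 = 0.0173.

Call:
shift_gripper(motion="0.0013,0.002,0.0107,0,0.02;0.0013,0.002,0.0173,0,0.02;0.0013,0.002,0.0224,0,0.02;0.0013,0.002,0.0224,0,0.02;0.0013,0.002,0.0224,0,0.02")

```text
time: 10.65
ee_pos: [0.4923, 0.3333, 0.0344]
eef_rot: [0.749, 0.662, 0.0, 0.0]
ft_force: [-0.4, 0.1, -1.0]
width: 0.0287
grip_force: 19.9
```

Call:
shift_gripper(motion="0,0,0,0,0.043;0,0,0,0,0.043;0,0,0,0,0.043;0,0,-0.04,0,0.043;0,0,-0.0933,0,0.06;0,0,-0.1467,0,0.087;0,0,-0.2,0,0.087;0,0,-0.2267,0,0.087;0,0,-0.2267,0,0.087")

```text
time: 11.55
ee_pos: [0.4935, 0.3343, 0.2082]
eef_rot: [0.749, 0.662, 0.003, 0.0]
ft_force: [0.1, 0.6, -0.3]
width: 0.0753
grip_force: 0.0
```

```bash
python3 -c "
from h import *;from bench import r
togo(r,[.56,-0.06,.245],0)
s,w,w4=ld('scene0'),ld('wrist0'),ld('w4')
print('end',tri((w,140.5,106),(w4,187.5,158)))
a,b=onz(w,140,105.9,.018),onz(w,50,125.6,.018);d=(b-a)/np.linalg.norm(b-a);print(a,b,'dir',d,np.arctan2(d[1],d[0]),'centre',a+.07*d)
for q in[(389,248),(424,242),(577,208),(613,202)]:print('V',onz(w,q[0]/2,60+q[1]/2,.032))
for q in[(372,168),(598,118)]:print('foot',onz(w,q[0]/2,60+q[1]/2,.012))
"
```

```text
shift [-0.383   0.1145 -0.0379] yaw now -0.123 turn -0.123
end (array([0.49674979, 0.07959276, 0.01457338]), np.float64(0.0005272846313257479))
[0.49697015 0.07924916 0.018     ] [0.3920309  0.05768146 0.018     ] dir [-0.97952601 -0.20131764  0.        ] -2.938889735914233 centre [0.42840333 0.06515692 0.018     ]
V [ 0.55675995 -0.00749365  0.032     ]
V [ 0.5770264  -0.00397579  0.032     ]
V [0.66429328 0.01562238 0.032     ]
V [0.68451544 0.0190234  0.032     ]
foot [0.54511324 0.03639908 0.012     ]
foot [0.67715265 0.06489887 0.012     ]
```

Converted, -0.383 m / 0.75 = -0.5107, -0.336 m / 0.75 = -0.448, -0.06 rad / 3.1416 = -0.0191.

Call:
shift_gripper(motion="-0.064,0.0187,-0.0067,-0.0064,0.087;-0.128,0.0387,-0.0133,-0.0127,0.087;-0.192,0.0573,-0.02,-0.0191,0.087;-0.256,0.076,-0.0267,-0.0255,0.087;-0.32,0.096,-0.0333,-0.0318,0.087;-0.384,0.1147,-0.04,-0.0392,0.087;-0.448,0.1333,-0.0467,-0.0392,0.087;-0.5107,0.1527,-0.0507,-0.0392,0.087;-0.5107,0.1527,-0.0507,-0.0392,0.087;-0.5107,0.1527,-0.0507,-0.0392,0.087", lines="1,2")

```text
time: 12.55
ee_pos: [0.5585, -0.0623, 0.2412]
```

```bash
python3 - <<'E'
from h import *
from bench import r
snap(r,"wrist","w5");s=snap(r,"scene","s5")
a=cv2.resize(ld("w5")["img"][30:240,20:370,::-1],(700,420),interpolation=cv2.INTER_CUBIC)
b=cv2.resize(s["img"][165:225,170:300,::-1],(390,180),interpolation=cv2.INTER_CUBIC)
o=np.zeros((600,700,3),np.uint8);o[:420]=a;o[420:,:390]=b;cv2.imwrite("pics/v5.png",o)
w4=ld("w4")
for q in [(229,193.5),(338,170)]: print(onz(w4,*q,.012))
E
```

```text
[0.54518335 0.03596106 0.012     ]
[0.67716267 0.06484587 0.012     ]
```

View pics/v5.png

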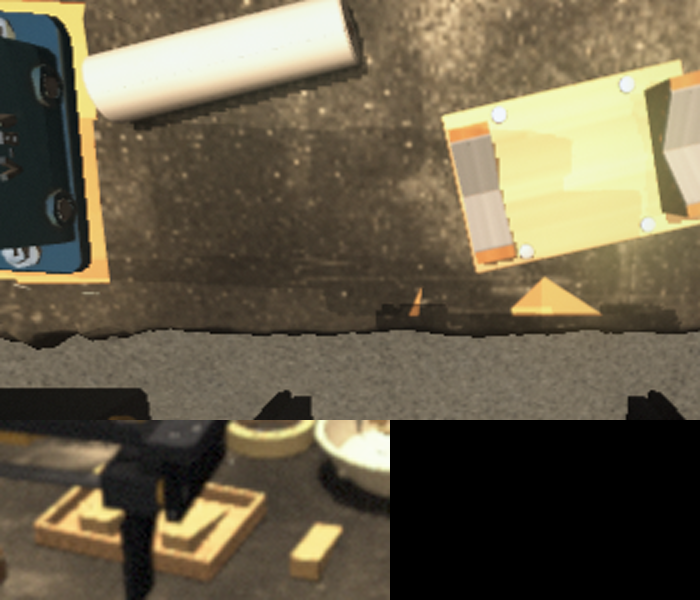

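```bash
python3 - <<'E'
from h import *
from bench import r
w,w5=ld("wrist0"),ld("w5")
f=lambda q:(w,q[0]/2,60+q[1]/2); g=lambda q:(w5,20+q[0]/2,30+q[1]/2)
for a,b in[((389,248),(464,196)),((424,242),(499,188)),((577,208),(663,152))]:
    p,e=tri(f(a),g(b));print("V",p.round(4),round(e,4))
for q in[(443,116),(680,61)]:print("foot",onz(*g(q),.012).round(4))
p,e=tri(f((372,168)),g((443,116)));print("foot tri",p.round(4),e)
a,b=onz(*g((300,44)),.018),onz(*g((200,67.9)),.018);print("core axis",a.round(4),b.round(4),np.arctan2(*(a-b)[1::-1]))
print("left end",onz(*g((93,93)),.02).round(4))
p,e=tri(f((280,92)),g((352,32)));print("right end tri",p.round(4),e)
togo(r,[.4284,.0652,.0],.2035+np.pi/2)
E
```

```text
V [ 0.5572 -0.0068  0.0346] 0.0002
V [ 0.5766 -0.0032  0.033 ] 0.0008
V [0.6642 0.0157 0.0315] 0.0002
foot [0.5453 0.0363 0.012 ]
foot [0.6755 0.0644 0.012 ]
foot tri [0.5453 0.0364 0.0123] 9.26173442915851e-05
core axis [0.4694 0.0726 0.018 ] [0.4144 0.0609 0.018 ] 0.20979777045950665
left end [0.3556 0.0481 0.02  ]
right end tri [0.4971 0.0788 0.0175] 0.0004597886554237729
shift [ 0.1247 -0.1297  0.2416] yaw now 0.0015 turn 1.3688
```

Converted, -0.13 m / 0.75 = -0.1733, -0.018 m / 0.75 = -0.024, 1.366 rad / 3.1416 = 0.4348.

Call:
shift_gripper(motion="0.024,-0.024,0,0.0446,0.087;0.048,-0.0493,0,0.0891,0.087;0.072,-0.0747,0,0.1337,0.087;0.096,-0.1,0,0.1783,0.087;0.12,-0.1253,0,0.2228,0.087;0.144,-0.1507,0.0267,0.2674,0.087;0.1656,-0.1733,0.0533,0.3119,0.087;0.1656,-0.1733,0.08,0.3565,0.087;0.1656,-0.1733,0.1067,0.4011,0.087;0.1656,-0.1733,0.1333,0.4348,0.087;0.1656,-0.1733,0.1467,0.4348,0.087;0.1656,-0.1733,0.1467,0.4348,0.087")

```text
time: 13.85
ee_pos: [0.4278, 0.0641, 0.1311]
eef_rot: [0.994, 0.105, -0.001, 0.0]
ft_force: [0.1, 0.1, 0.5]
width: 0.0871
grip_force: 0.0
```

```bash
python3 -c "
from h import *;from bench import r
togo(r,[.428,.0647,.0245],.2065+np.pi/2);print(r.read_state()['joint_positions'].round(2))"
```

```text
shift [ 0.0006 -0.0006  0.1066] yaw now -1.3607 turn 0.0036
[-0.15  0.02 -0.11  2.08  0.    1.05 -1.62]
```

Converted, 0.104 m / 0.75 = 0.1387, 0.095 m / 0.75 = 0.1267, 0.003 rad / 3.1416 = 0.001.

Call:
shift_gripper(motion="0,0,0.04,0.001,0.087;0,0,0.08,0.001,0.087;0,0,0.1067,0.001,0.087;0,0,0.1267,0.001,0.087;0,0,0.1387,0.001,0.087;0,0,0.1387,0.001,0.087;0,0,0.1387,0.001,0.05;0,0,0.1387,0.001,0.05;0,0,0.1387,0.001,0.05", force=12)

```text
time: 14.75
ee_pos: [0.4294, 0.0634, 0.029]
eef_rot: [0.995, 0.101, 0.001, -0.0]
ft_force: [-0.1, -0.5, -0.1]
width: 0.0708
grip_force: 0.0
```

Call:
shift_gripper(motion="0,0,0,0,0.03;0,0,0,0,0.03;0,0,0,0,0.03;0,0,0,0,0.03;0,0,0,0,0.03", force=20)

```text
time: 15.25
ee_pos: [0.4289, 0.0633, 0.0282]
eef_rot: [0.995, 0.101, 0.0, -0.0]
ft_force: [-0.1, -0.2, 0.6]
width: 0.0355
grip_force: 19.9
```

Converted, -0.09 m / 0.75 = -0.12, -0.08 m / 0.75 = -0.1067.

Call:
shift_gripper(motion="0,0,-0.0267,0,0.03;0,0,-0.0667,0,0.03;0,0,-0.1067,0,0.03;0,0,-0.12,0,0.03;0,0,-0.12,0,0.03")

```text
time: 15.75
ee_pos: [0.4296, 0.0634, 0.1191]
eef_rot: [0.995, 0.101, 0.001, -0.0]
ft_force: [-0.6, 0.4, -1.6]
width: 0.0356
grip_force: 19.9
```

```bash
python3 -c "
from h import *;from bench import r
togo(r,[.621,.0057,.0677],.210+np.pi/2)"
```

```text
shift [0.1758 0.0949 0.0519] yaw now -1.3691 turn -0.0083
```

Converted, 0.1758 m / 0.75 = 0.2344, 0.165 m / 0.75 = 0.22, -0.008 rad / 3.1416 = -0.0025.

Call:
shift_gripper(motion="0.0467,0.0253,0,-0.0006,0.03;0.0933,0.0507,0,-0.0013,0.03;0.14,0.076,0,-0.0019,0.03;0.1867,0.1013,0,-0.0025,0.03;0.22,0.1187,0,-0.0025,0.03;0.2344,0.1265,0,-0.0025,0.03;0.2344,0.1265,0.02,-0.0025,0.03;0.2344,0.1265,0.0333,-0.0025,0.03;0.2344,0.1265,0.0333,-0.0025,0.03;0.2344,0.1265,0.0333,-0.0025,0.03")

```text
time: 16.75
ee_pos: [0.619, 0.006, 0.0925]
eef_rot: [0.994, 0.105, -0.001, -0.0]
ft_force: [0.3, -0.9, -1.6]
width: 0.0354
grip_force: 19.9
```

```bash
python3 - <<'E'
from h import *;from bench import r
togo(r,[.621,.0057,.0677],.210+np.pi/2)
a=snap(r,"side","d6",150,300,220,340,3);b=snap(r,"wrist","w6")
A=cv2.imread("pics/d6.png");B=b["img"][:,:,::-1]
cv2.imwrite("pics/v6.png",np.hstack([A[:360,:],cv2.resize(B[:,100:412],(293,360))]))
E
```

```text
shift [0.0019 0.0007 0.0248] yaw now -1.3604 turn 0.0004
```

View pics/v6.png

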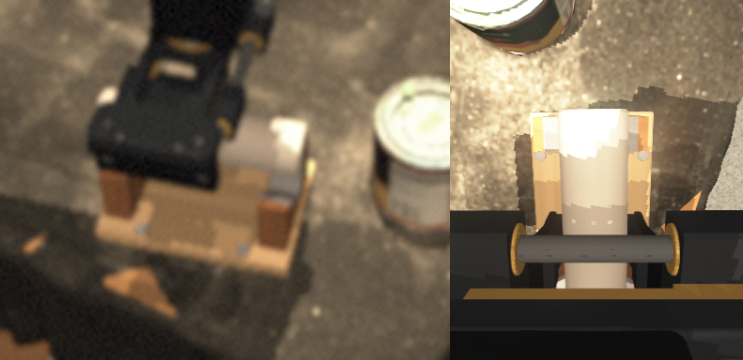

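Converted, 0.021 m / 0.75 = 0.028, 0.019 m / 0.75 = 0.0253.

Call:
shift_gripper(motion="0.002,0.0008,0.0067,0,0.03;0.0025,0.0009,0.0133,0,0.03;0.0025,0.0009,0.02,0,0.03;0.0025,0.0009,0.0253,0,0.03;0.0025,0.0009,0.028,0,0.03;0.0025,0.0009,0.028,0,0.03;0.0025,0.0009,0.028,0,0.03")

```text
time: 17.55
ee_pos: [0.6222, 0.0053, 0.0724]
eef_rot: [0.995, 0.105, 0.0, -0.0]
ft_force: [-0.6, 0.1, -1.3]
width: 0.0356
grip_force: 19.9
```

Call:
shift_gripper(motion="0,0,0.0013,0,0.03;0,0,0.0027,0,0.03;0,0,0.0027,0,0.03;0,0,0.0027,0,0.03")

```text
time: 17.95
ee_pos: [0.6225, 0.0058, 0.0708]
eef_rot: [0.994, 0.105, 0.0, -0.0]
ft_force: [-1.7, 2.8, 4.4]
width: 0.0356
grip_force: 19.9
```

Converted, -0.001 m / 0.75 = -0.0013, -0.0005 m / 0.75 = -0.0007.

Call:
shift_gripper(motion="0,-0.0007,0,0,0.03;0,-0.0013,0,0,0.03;0,-0.0013,0,0,0.03;0,-0.0013,0,0,0.03")

```text
time: 18.35
ee_pos: [0.6221, 0.0063, 0.0703]
eef_rot: [0.994, 0.105, 0.0, -0.0]
ft_force: [1.1, 1.7, 2.3]
width: 0.0355
grip_force: 19.9
```

Call:
shift_gripper(motion="0,-0.0007,0.0007,0,0.03;0,-0.0013,0.0013,0,0.03;0,-0.0013,0.0013,0,0.03;0,-0.0013,0.0013,0,0.03")

```text
time: 18.75
ee_pos: [0.6217, 0.0074, 0.0692]
eef_rot: [0.995, 0.105, -0.0, -0.0]
ft_force: [-0.4, 1.2, 2.4]
width: 0.0358
grip_force: 19.9
```

Converted, -0.001 m / 0.75 = -0.0013, -0.0005 m / 0.75 = -0.0007.

Call:
shift_gripper(motion="0,-0.0007,0.0007,0,0.03;0,-0.0013,0.0013,0,0.03;0,-0.0013,0.0013,0,0.03;0,-0.0013,0.0013,0,0.03")

```text
time: 19.15
ee_pos: [0.6215, 0.0083, 0.0682]
eef_rot: [0.994, 0.105, -0.0, -0.0]
ft_force: [-0.1, 2.3, 2.2]
width: 0.0353
grip_force: 19.9
```

Call:
shift_gripper(motion="0,0,0.0007,0,0.03;0,0,0.0013,0,0.03;0,0,0.0013,0,0.03;0,0,0.0013,0,0.03")

```text
time: 19.55
ee_pos: [0.6215, 0.0084, 0.068]
eef_rot: [0.995, 0.105, 0.0, -0.0]
ft_force: [-3.6, 1.5, 11.1]
width: 0.0354
grip_force: 19.9
```

Units first: shifts go in shares of 0.75 m and turns go in shares of pi rad. So -0.0005 m / 0.75 = -0.0007.

Call:
shift_gripper(motion="0,-0.0007,0,0,0.03;0,-0.0007,0,0,0.03;0,-0.0007,0,0,0.03;0,-0.0007,0,0,0.03")

```text
time: 19.95
ee_pos: [0.6215, 0.0085, 0.068]
eef_rot: [0.995, 0.105, 0.0, 0.0]
ft_force: [-2.6, 1.0, 9.7]
width: 0.0355
grip_force: 19.9
```

```bash
python3 -c "
from bench import r
from h import *
for i in range(6):
    s=r.read_state();print(s['ft_force'].round(1),s['ee_pos'].round(4),s['torque'].round(2))
    if i==2: snap(r,'scene','s7',190,300,235,325,5)
    elif i<5: r.camera('wrist')"
```

```text
[-2.6  1.   9.7] [0.6215 0.0085 0.068 ] [ 0.15  0.82 -0.06]
[-3.3  0.2 11. ] [0.6215 0.0085 0.068 ] [ 0.2   0.85 -0.08]
[-3.7  0.6  9.7] [0.6215 0.0085 0.068 ] [ 0.15  0.89 -0.11]
[-3.3  0.6 10. ] [0.6215 0.0084 0.068 ] [ 0.13  0.86 -0.16]
[-2.7  1.2  9.4] [0.6215 0.0085 0.068 ] [ 0.13  0.8  -0.11]
[-3.4  1.1 10.1] [0.6215 0.0085 0.068 ] [ 0.17  0.82 -0.05]
```

Converted, -0.0004 m / 0.75 = -0.0005.

Call:
shift_gripper(motion="-0.0005,0,0,0,0.03;-0.0005,0,0,0,0.03;-0.0005,0,0,0,0.03;-0.0005,0,0,0,0.03", force=12)

```text
time: 20.6
ee_pos: [0.6215, 0.0085, 0.0679]
eef_rot: [0.995, 0.105, 0.001, 0.0]
ft_force: [-1.9, 1.0, 7.6]
width: 0.0354
grip_force: 12.0
```

```bash
python3 -c "
from bench import r
from h import *
for i in range(5):
    s=r.read_state();print(s['ft_force'].round(1),s['ee_pos'].round(4),s['torque'].round(2))
    if i<4: r.camera('wrist')"
```

```text
[-1.9  1.   7.6] [0.6215 0.0085 0.0679] [ 0.28  0.27 -0.04]
[0.4 1.1 7.5] [0.6215 0.0085 0.0679] [ 0.29  0.23 -0.07]
[-0.7  1.6  8. ] [0.6214 0.0085 0.0679] [ 0.29  0.25 -0.07]
[-0.3  0.5  7.1] [0.6215 0.0086 0.0679] [ 0.23  0.23 -0.03]
[-0.8  2.5  6.5] [0.6215 0.0086 0.0679] [ 0.25  0.2  -0.06]
```

View pics/s7.png

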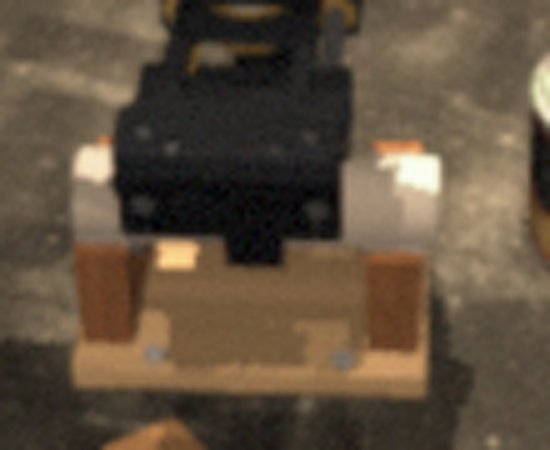

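Converted, 0.0003 m / 0.75 = 0.0004, 0.0002 m / 0.75 = 0.0003.

Call:
shift_gripper(motion="0,-0.0001,0.0003,0,0.03;0,-0.0001,0.0004,0,0.03;0,-0.0001,0.0004,0,0.03;0,-0.0001,0.0004,0,0.03;0,-0.0001,0.0004,0,0.03", force=18)

```text
time: 21.3
ee_pos: [0.6215, 0.0086, 0.0679]
eef_rot: [0.995, 0.105, 0.001, 0.0]
ft_force: [-1.6, 1.2, 9.4]
width: 0.0353
grip_force: 18.0
```

```bash
python3 -c "
from bench import r
from h import *
F=[];
for i in range(12):
    s=r.read_state();F.append(np.r_[s['ft_force'],s['torque'],s['ee_pos']*1000]); r.camera('wrist')
print(np.mean(F,0).round(2));print(np.array(F)[:,2].round(1));c=ld('s7')
u=np.array([np.cos(.21),np.sin(.21),0]);m=np.array([.621,.0083,.0575])
for k in(-.07,.07):
    q=proj(c,m+k*u);print(((q-[190,235])*5).round(1))"
```

```text
[-1.5500e+00  1.1700e+00  9.1400e+00  2.2000e-01  4.6000e-01 -3.0000e-02
  6.2147e+02  8.5800e+00  6.7860e+01]
[ 9.4  9.   8.7  9.3  8.8  8.8  9.5  9.7 10.1  9.2  8.7  8.7]
[ 72.5 192.2]
[432.4 202.3]
```

Converted, -0.0001 m / 0.75 = -0.0001.

Call:
shift_gripper(motion="-0.0001,0,0.0001,0,0.03;-0.0001,0,0.0001,0,0.03;-0.0001,0,0.0001,0,0.03")

```text
time: 22.2
ee_pos: [0.6215, 0.0086, 0.0678]
eef_rot: [0.995, 0.105, 0.001, 0.0]
ft_force: [-1.3, 0.6, 9.1]
width: 0.0359
grip_force: 18.0
```

```bash
python3 -c "
from bench import r
import numpy as np
F=[]
for i in range(10): F.append(r.read_state()['ft_force']); r.camera('wrist')
m=np.mean(F,0);print(m)
if 8.8<m[2]<11: print(r.close_job())"
```

```text
[-1.49892667  0.95398943  9.84262658]
the job is handed in; nothing more can be done
None
```

The job is handed in after about 23 s of robot time: wedges 2 and 3 lie flat in the tray, wedge 1 was left where it lay, and the core sits in both V saddles, still gripped and pressed down with about 9.8 N.

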